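Start a centrifuge rotor's hold-down bolt

TASK

Press the red cap of the spray can fully down and let it spring back up, so that the rotor's thread gets its lubricant. Then start the crossed hold-down bolt by its bar handle: turn it backward (anticlockwise from above) until you feel it drop into the thread, then forward (clockwise) one full turn from where it dropped, so that its red end is again over the red tab on the boss. Finish while still holding the bar still between the fingers, with the bolt started, and leave everything else standing where it is.

Things in the scene. Friction and masses are not known exactly. Their poses are not given: they have to be found in the camera images.
- rotor: Aluminium centrifuge rotor (cone, 140 mm across) fixed on a dark round stand 150 mm across. Origin: centre of the stand's underside, on the table; z up. In its middle is a fixed steel threaded boss, 44 mm outside diameter, top 73 mm above the table. A red tab on the boss's rim (reaching 32 mm from the axis) lies along this body's +x and marks where the thread begins.
- can: Yellow and white spray can (52 mm across) clamped in a fixed grey foot 80 mm across; shoulder 137 mm above the table. Origin: centre of the foot's underside, z up. Its nozzle looks at the bolt, about 175 to 200 mm away.
- cap_top (a point): Centre of the top of the can's red press cap, 28 mm across; 164 mm above the table when up. The cap slides straight down.
- cap (a joint): Travel of the spray cap in m: 0 up, grows downward, 0.006 at its stop. Sprung: about 2.4 N to start, 6 N at the stop; returns when released.
- bolt: Hold-down bolt, about 150 g, upright in the boss and guided there: it can only turn and rise or sink on the rotor's axis. Origin on that axis, 48 mm below the bar's middle. Its handle is a bar 44 mm long, 12 mm thick, 28 mm tall with upright flat sides; 14 mm of one end is red, the rest black. x runs along the bar to the red end, z up.
- bolt_bar (a point): Middle of the bar handle, on the bolt's axis, 14 mm below the bar's top; axes as bolt. Under the bar: a flange 30 mm across and 3 mm thick, then an 18 mm stem. 123 mm above the table at bolt_rise 0; about 107 mm at the end of the job, the bar's underside then still 20 mm over the boss.
- bolt_turn (a joint): Angle in rad, growing forward (clockwise from above). 0: red end over the red tab. Starts at 0.35 to 1.25, crossed: forward it binds near 2.5 (do not force it). Turned backward it climbs 1.27 mm per rad and just past 0 (-0.2) drops 8 mm into the thread; forward from there it sinks 8 mm a turn. Backed on past the drop it climbs again (stop at -2.1). Thread ends at 7.7. Friction 0.04 N m.
- bolt_rise (a joint): Height of the bolt in m, positive up: 0 to -0.002 at the start, about -0.008 just after the drop, about -0.016 one turn further (top stop 0.003). Only its own weight makes it drop: in a tight grip it can hang and then drops when the fingers let go. While turning it gripped, follow its climb or sinking.
- dropper_a: Bystander, loose: amber dropper bottle with yellow collar, 32 mm across, 76 mm tall. Origin: centre of its underside, z up.
- dropper_b: Bystander, loose: amber dropper bottle with black collar, 32 mm across, 76 mm tall. Origin: centre of its underside, z up.
- tube_rack: Bystander, loose: blue wire tube rack with capped tubes, 240 x 100 mm, 101 mm tall over the tube caps. Origin: centre of its underside, z up.
- pink_bowl: Bystander, loose: pink bowl, 110 mm across, 55 mm tall. Origin: centre of its underside, z up.
- wipe_box: Bystander, loose: white and green wipe box, 100 x 210 x 75 mm tall. Origin: centre of its underside, z up.
- wash_bottle: Bystander, loose: white bottle with red cap, 64 mm across, 160 mm tall. Origin: centre of its underside, z up.
- beaker: Bystander, loose: glass beaker, 64 mm across, 80 mm tall. Origin: centre of its underside, z up.
Not all that is in view belongs to the job. Leave any green look-alike of the rotor alone.

How it is judged:
By the outcome, as a careful person would: the job done as asked, in the order asked, and still so for the second after the job is handed in, while the arm keeps its last pose, push and grip.
It also fails if it takes over 72 s, if anything falls off the work surface, if the arm or the gripper's body presses on something with over 40 N, if the wrist force passes 120 N, or if a joint passes its speed limit or range.

ROBOT

A 6-joint arm with a two-finger parallel gripper is mounted at the origin on the work surface. World frame = base frame: x ahead of the robot, y to its left, z up, the work surface at z = 0. Lengths are in m, angles in rad, forces in N, time in s.
With the tool pointing down it reaches from about 0.3 to 0.775 m from the base axis. Payload 14.6 kg.
Tool frame: the origin (TCP) lies midway between the tips of the shut fingers; the grasp point (between the pads) lies 19 mm behind it (pinch_z is the distance from the TCP to the grasp point, in m); z points along the fingers, y is the direction in which the jaws open and shut (so a half turn about z gives the same grasp; the last joint's range is limited). The gripper opens to 85 mm and grips with 20 to 120 N. Pads are 22 mm wide; open, the fingers measure 114 mm over their backs; the gripper's body (76 mm by 85 mm) begins 54 mm behind the grasp point. The pads swing forward as they close: fully open they stand 13 mm farther back than shut.
Start: joints at [1.249, 0.3, 1.521, -0, 1.321, -0.067], TCP at [0.139, 0.532, 0.231] pointing down, gripper open.
Joint ranges: [-3.03, 3.03], [-0.79, 2.21], [0.23, 2.52], [-1.04, 4.18], [0, 3.07], [-2.55, 2.55]. Speed limits (rad/s): [2.22, 2.22, 2.57, 3.14, 3.14, 3.14].

INTERFACE

Orientations are given as a 3x3 rotation matrix whose columns are the frame's x, y, z axes.
In Python, from bench import observe, grab_frame, sign_off, pinch_z gives the robot as it stands.
- The arm moves only by the tool drive_tool, never from a script. Its argument "plan" is a list of rows, each a list of 5 numbers: the opening, from 0 (shut) to 1 (fully open), then the shift along the tool's x, y, z in m, then the turn about the tool's z in degrees. A call has 1 to 5 rows; each row is the pose to reach, as a shift and turn from the pose commanded when the call began, along the tool's axes at that moment; what a row does not reach only later rows make up. A row lasts 1/10 s, in which the tool goes at most 50 mm and 8.59 degrees, less where a joint would pass 70% of its speed; a pose out of reach is approached as far as the arm can. A call with a gripper value outside its range is refused whole. The fingers move at their own pace and stop on an object; the grip force is fixed at half the most. Time passes only in rows, so rows that repeat a pose let the fingers close. It gives the time, the measured TCP pose, the force and the opening at its end, in the units of the state.
- observe(): the state, without advancing time (a new reading comes with each control period).
- grab_frame(name): name is "scene" or "top" or "wrist"; returns a dict with "color" (384x512x3 uint8, red, green, blue), "camera_matrix" (3x3 intrinsics, pixels), "k1" (the pictures are not rectified: a ray, as slopes to the right and down, at radius r is drawn at 1 + k1 r^2 times it, then the intrinsics apply), "camera_from_world" (4x4, takes a point from world to camera coordinates). Camera axes: x right, y down, z forward; pixel columns grow to the right and rows downward; lengths in m; the calibration is good to about 2 mm. A picture is of the moment at which its call begins. There is no depth.
- sign_off(): hands the job in, once; it reports no verdict.
The state is a dict: "time_s": time; "joint_pos": joint angles; "joint_vel": joint speeds; "tau": joint torques, N m; "tool_pos": TCP position; "orientation": TCP orientation; "ft_force": force on the tool from outside, world axes, zero at the start; "wrist_torque": the same for the moment, N m; "width": finger opening in m.
Only numpy, scipy, OpenCV 4.12 (cv2) and the standard library are available. Lean on these libraries where they do the work, as an engineer would, in place of code of your own. Each camera call takes 0.05 s, during which the arm holds its last target.

## Working session

There is one attempt and no reset: what is moved stays moved. The work goes in short steps, Python scripts to look and compute and a tool call to move; the robot and the scene stay as the last step left them, time stands still between calls to the robot, and variables do not carry over. Pictures are saved under pics/ and viewed, and the job is handed in when it is done.

Besides the shell and the picture viewer there is one more tool, called after "Request:" in YAML: its name, and indented under it one key for each argument. drive_tool: Moves the arm, as the interface text tells. Its arguments: {"type":"object","properties":{"plan":{"type":"array","items":{"type":"array","items":{"type":"number"}}}},"required":["plan"]}

```bash
mkdir -p pics; ls; cat > h.py <<'E'
import numpy as np, cv2, pickle
from bench import observe, grab_frame, sign_off, pinch_z
def save(f,name,crop=None,s=1):
    im=f["color"][:,:,::-1]
    if crop: x0,y0,x1,y1=crop; im=im[y0:y1,x0:x1]
    im=cv2.resize(im,None,fx=s,fy=s,interpolation=cv2.INTER_CUBIC) if s!=1 else im
    cv2.imwrite("pics/"+name,im)
def ray(f,u,v):
    K=f["camera_matrix"];k=f["k1"]
    d=np.array([(u-K[0,2])/K[0,0],(v-K[1,2])/K[1,1]]);r=d.copy()
    for _ in range(30): r=d/(1+k*(r@r))
    T=f["camera_from_world"];R=T[:3,:3];o=-R.T@T[:3,3];D=R.T@np.array([r[0],r[1],1]);return o,D/np.linalg.norm(D)
def onz(f,u,v,z):
    o,D=ray(f,u,v);return o+D*(z-o[2])/D[2]
def proj(f,p):
    T=f["camera_from_world"];c=T[:3,:3]@np.asarray(p)+T[:3,3];s=c[:2]/c[2];s=s*(1+f["k1"]*(s@s));K=f["camera_matrix"]
    return np.array([K[0,0]*s[0]+K[0,2],K[1,1]*s[1]+K[1,2]])
E
python3 - <<'E'
from h import *
F={n:grab_frame(n) for n in("scene","top","wrist")}
pickle.dump(F,open("F0.pkl","wb"))
for n in F: save(F[n],n+"0.png",s=1.5)
print(observe(),pinch_z)
for n in F:print(n,F[n]["camera_from_world"].round(3).tolist(),F[n]["camera_matrix"].tolist(),F[n]["k1"])
E
```

```text
pics
{'time_s': 0.15, 'joint_pos': array([ 1.24936628e+00,  3.00310305e-01,  1.52140308e+00, -5.56088896e-06,
        1.32071067e+00, -6.66079248e-02]), 'joint_vel': array([ 0.00020323, -0.00247027, -0.00296186,  0.00151717,  0.00281687,
        0.00054685]), 'tau': array([ 7.38406925e-04, -5.43661845e+01, -3.61891329e+01,  2.72398057e-05,
        3.11805336e-03,  2.40242821e-05]), 'tool_pos': array([0.13859568, 0.53207827, 0.23088483]), 'orientation': array([[-9.67708490e-01,  2.52071840e-01, -2.57545970e-04],
       [ 2.52071967e-01,  9.67708168e-01, -7.90518575e-04],
       [ 4.99618666e-05, -8.29911656e-04, -9.99999654e-01]]), 'ft_force': array([-0.47064563,  0.72852805,  0.10159114]), 'wrist_torque': array([ 0.03264336, -0.02753917,  0.04213053]), 'width': 0.08506355811583502} 0.0187
scene [[0.289, 0.957, 0.003, -0.141], [0.52, -0.154, -0.84, -0.178], [-0.804, 0.244, -0.542, 1.884], [0.0, 0.0, 0.0, 1.0]] [[410.07349006952325, 0.0, 253.5373807668873], [0.0, 410.07349006952325, 190.52210235142198], [0.0, 0.0, 1.0]] -0.061063301042598335
top [[-0.006, -1.0, -0.002, -0.0], [-0.998, 0.006, -0.06, 0.554], [0.06, 0.002, -0.998, 1.307], [0.0, 0.0, 0.0, 1.0]] [[374.87019904111094, 0.0, 257.7421438869502], [0.0, 374.87019904111094, 187.93287345645163], [0.0, 0.0, 1.0]] 0.02268009703145762
wrist [[0.252, 0.968, -0.002, -0.548], [0.93, -0.242, 0.275, -0.036], [0.266, -0.071, -0.961, 0.378], [0.0, 0.0, 0.0, 1.0]] [[337.3642226159563, 0.0, 249.78744345685828], [0.0, 337.3642226159563, 195.37223892428008], [0.0, 0.0, 1.0]] -0.09202744348747202
```

View pics/scene0.png

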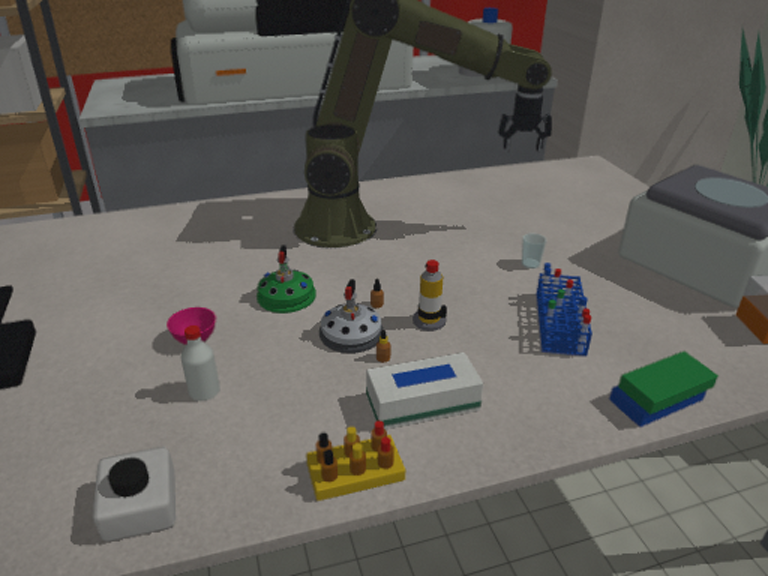

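View pics/top0.png

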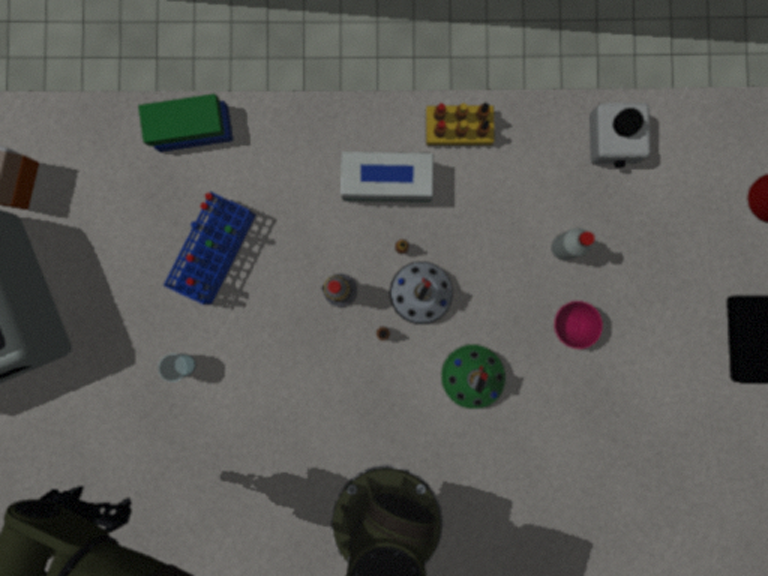

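View pics/wrist0.png

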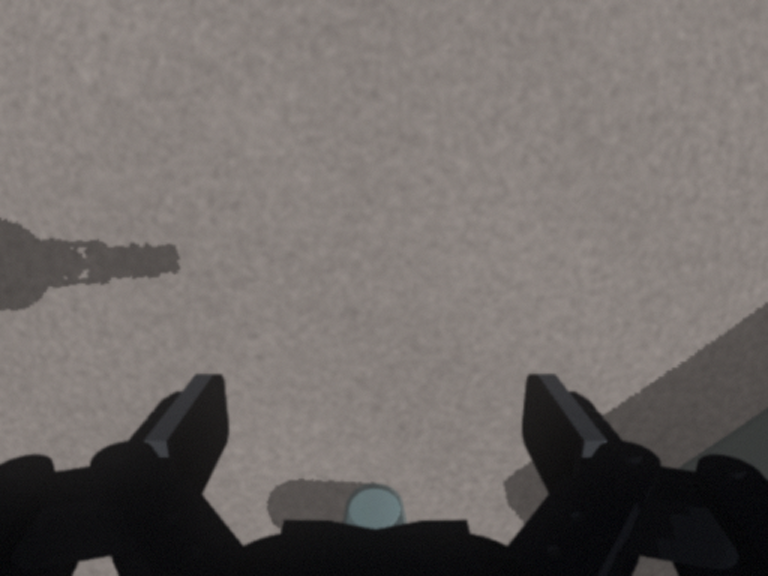

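The scene shows two rotor look-alikes. The grey one is at scene (350,320) and top (422,292). The green one is at scene (286,288) and top (473,377) and is to be left alone. The can with the red cap is at scene (432,268) and top (336,288). The wash bottle also has a red cap, at top (587,239). I take the grey rotor and the can next to it, and I'll check them in an enlarged crop.

```bash
python3 - <<'E'
from h import *
F=pickle.load(open("F0.pkl","rb"))
a=F["top"]["color"][150:230,200:320];b=F["scene"]["color"][165:245,200:320]
im=np.vstack([cv2.resize(x,None,fx=6,fy=6,interpolation=cv2.INTER_CUBIC)[:480] for x in(a,b)])
im=cv2.resize(np.hstack([im[:480],im[480:]]),(1440,480))
cv2.imwrite("pics/c1.png",im[:,:720,::-1]);cv2.imwrite("pics/c2.png",im[:,720:,::-1])
for n in("top","scene"):
    f=F[n];h=cv2.cvtColor(f["color"],cv2.COLOR_RGB2HSV)
    m=(((h[...,0]<8)|(h[...,0]>172))&(h[...,1]>130)&(h[...,2]>70)).astype(np.uint8)
    k,l,s,c=cv2.connectedComponentsWithStats(m)
    for i in range(1,k):
        if s[i,4]>=3 and 140<c[i][0]<330 and 130<c[i][1]<270: print(n,c[i].round(2),s[i])
E
```

```text
top [222.52 190.63] [219 187   8   8  52]
top [284.71 189.  ] [284 188   3   3   7]
top [322.27 250.18] [321 249   4   4  11]
scene [187.09 171.26] [186 168   4   8  23]
scene [287.89 177.04] [284 173   8   9  57]
scene [187.8 185.4] [187 184   2   4   5]
scene [231.74 194.94] [230 191   4   9  31]
scene [234.57 210.29] [234 209   2   4   7]
```

View pics/c1.png

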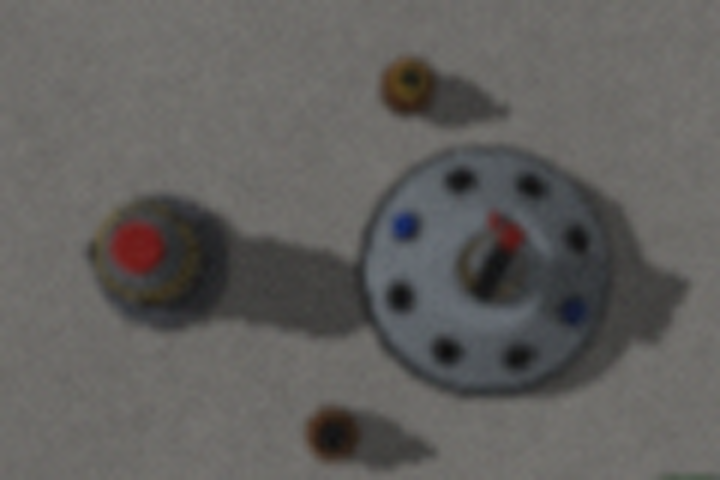

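View pics/c2.png

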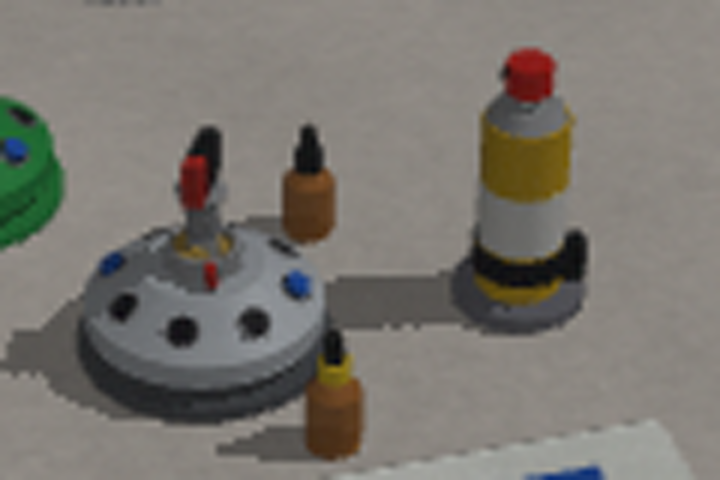

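The crop confirms the choice: a grey rotor with a red tab on the boss and a bar with a red end, the can to its left, and loose droppers on both sides (yellow collar above, black below). Next I compute positions.

```bash
python3 - <<'E'
from h import *
F=pickle.load(open("F0.pkl","rb"));t=F["top"];s=F["scene"]
cap=onz(t,222.8,191,.164);print("cap",cap, "scene reproj",proj(s,cap))
# triangulate cap: top ray & scene ray of cap blob
def tri(u1,u2):
    o1,d1=ray(t,*u1);o2,d2=ray(s,*u2)
    A=np.stack([d1,-d2],1);x=np.linalg.lstsq(A,o2-o1,rcond=None)[0];return o1+x[0]*d1,o2+x[1]*d2
print(tri((222.8,191),(288,175)))
for n,u in dict(red=(285.3,189.3),tab=(282.7,186.5),bar=(282.8,193.7),blackend=(280.7,198)).items():
    print(n,onz(t,*u,.073 if n=="tab" else .137))
# rotor disc edges in crop: x 362..610, y146..396 (6x) stand/cone rim approx z .03
print("disc",onz(t,200+486/6,150+271/6,.04))
for n,u in dict(a=(408/6,85/6),b=(332/6,433/6)).items(): print(n,onz(t,200+u[0],150+u[1],.07))
print("can foot", onz(t,200+160/6,150+262/6,.1))
E
```

```text
cap [0.53600162 0.10590825 0.164     ] scene reproj [287.64111189 174.71520523]
(array([0.53606402, 0.10602242, 0.1628009 ]), array([0.5364321 , 0.10710064, 0.16292272]))
red [ 0.54170918 -0.09195155  0.137     ]
tab [ 0.55479512 -0.0878566   0.073     ]
bar [ 0.52763511 -0.0838021   0.137     ]
blackend [ 0.51389315 -0.07694639  0.137     ]
disc [ 0.52684636 -0.08382365  0.04      ]
a [ 0.63134228 -0.03881946  0.07      ]
b [0.43515166 0.00527295 0.07      ]
can foot [0.53043605 0.09922956 0.1       ]
```

Request:
drive_tool:
  plan:
    - [0,-0.042,-0.027,0,0]
    - [0,-0.084,-0.054,0,0]
    - [0,-0.126,-0.081,0,0]
    - [0,-0.168,-0.108,0,0]
    - [0,-0.21,-0.135,0,0]

```text
time_s: 0.65
tool_pos: [0.3087, 0.347, 0.2313]
orientation: [[-0.968, 0.252, 0.0], [0.252, 0.968, 0.0], [-0.0, 0.0, -1.0]]
ft_force: [0.7, 1.5, 0.5]
width: 0.0125
```

Request:
drive_tool:
  plan:
    - [0,-0.042,-0.027,0,0]
    - [0,-0.084,-0.054,0,0]
    - [0,-0.126,-0.081,0,0]
    - [0,-0.168,-0.108,0,0]
    - [0,-0.21,-0.135,0,0]

```text
time_s: 1.15
tool_pos: [0.478, 0.1632, 0.2313]
orientation: [[-0.968, 0.252, 0.0], [0.252, 0.968, 0.0], [0.0, 0.0, -1.0]]
ft_force: [-0.1, 1.1, -0.9]
width: -0.0
```

Request:
drive_tool:
  plan:
    - [0,-0.036,-0.021,0,0]
    - [0,-0.072,-0.042,0,0]
    - [0,-0.072,-0.042,0.04,0]
    - [0,-0.072,-0.042,0.04,0]

```text
time_s: 1.55
tool_pos: [0.5345, 0.1052, 0.1867]
orientation: [[-0.967, 0.254, -0.008], [0.254, 0.967, -0.001], [0.008, -0.003, -1.0]]
ft_force: [-1.2, 0.5, -0.4]
width: 0.0004
```

```bash
python3 - <<'E'
from h import *
F={n:grab_frame(n) for n in("scene","top","wrist")}
pickle.dump(F,open("F1.pkl","wb"));o=observe();print(o["tool_pos"],o["ft_force"])
save(F["wrist"],"w1.png",s=1.5);save(F["scene"],"s1.png",(240,120,340,200),7)
E
```

```text
[0.53609089 0.10688657 0.19257423] [0.25364432 0.06649466 0.49914489]
```

View pics/w1.png

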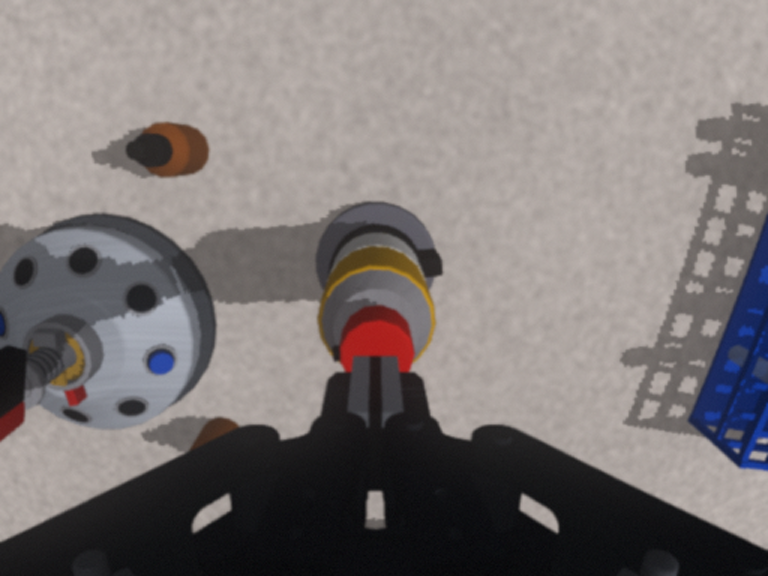

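View pics/s1.png

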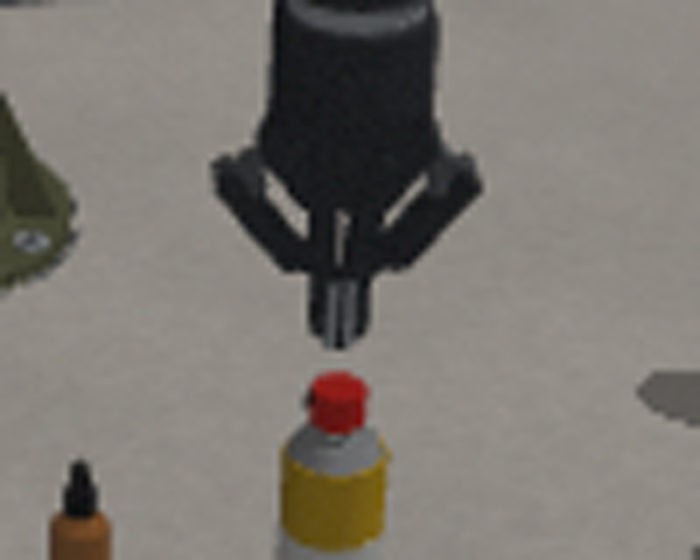

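The closed tips are centred over the red cap (wrist ~ (376,350), scene crop (338,345) above (338,400)). Pressing slowly.

Request:
drive_tool:
  plan:
    - [0,0,0,0.012,0]
    - [0,0,0,0.023,0]
    - [0,0,0,0.026,0]
    - [0,0,0,0.028,0]
    - [0,0,0,0.03,0]

```text
time_s: 2.2
tool_pos: [0.5361, 0.1065, 0.1616]
orientation: [[-0.968, 0.252, 0.0], [0.252, 0.968, 0.0], [-0.0, 0.0, -1.0]]
ft_force: [-3.1, 0.7, 4.1]
width: -0.0001
```

Request:
drive_tool:
  plan:
    - [0,0,0,0.001,0]
    - [0,0,0,0.002,0]
    - [0,0,0,0.003,0]
    - [0,0,0,0.003,0]

```text
time_s: 2.6
tool_pos: [0.5362, 0.1064, 0.1585]
orientation: [[-0.968, 0.252, 0.0], [0.252, 0.968, 0.0], [-0.0, 0.0, -1.0]]
ft_force: [-3.6, 1.9, 6.6]
width: 0.0002
```

Request:
drive_tool:
  plan:
    - [0,0,0,0.001,0]
    - [0,0,0,0.0015,0]
    - [0,0,0,0.0015,0]

```text
time_s: 2.9
tool_pos: [0.5362, 0.1064, 0.158]
orientation: [[-0.968, 0.252, 0.001], [0.252, 0.968, 0.0], [-0.001, 0.001, -1.0]]
ft_force: [-8.0, 0.7, 14.0]
width: -0.0
```

Force has risen to 14 N and the tip has stalled at 0.158, so the cap is at its stop. Releasing.

Request:
drive_tool:
  plan:
    - [0,0,0,0.0015,0]
    - [0,0,0,-0.005,0]
    - [0,0,0,-0.02,0]
    - [0,0,0,-0.06,0]
    - [0,0,0,-0.08,0]

```text
time_s: 3.4
tool_pos: [0.5368, 0.1062, 0.2394]
orientation: [[-0.968, 0.252, 0.003], [0.252, 0.968, 0.0], [-0.003, 0.001, -1.0]]
ft_force: [-0.0, 0.1, 0.1]
width: 0.0005
```

```bash
python3 - <<'E'
from h import *
F={n:grab_frame(n) for n in("scene","top")}
o=observe();print(o["tool_pos"],o["ft_force"],o["joint_pos"])
f=F["scene"];h=cv2.cvtColor(f["color"],cv2.COLOR_RGB2HSV)
m=(((h[...,0]<8)|(h[...,0]>172))&(h[...,1]>130)&(h[...,2]>70)).astype(np.uint8)
k,l,s,c=cv2.connectedComponentsWithStats(m)
print([ (c[i].round(2),s[i]) for i in range(1,k) if abs(c[i][0]-288)<10 and s[i,4]>10])
print(proj(f,[.536,.106,.158])-proj(f,[.536,.106,.164]))
save(F["scene"],"s2.png",(240,120,340,200),7)
E
```

```text
[0.53721002 0.10627439 0.23968481] [-0.50142718 -0.24529352 -0.29900942] [ 1.28532491e-01  2.85175747e-01  1.52018179e+00 -2.57513969e-04
  1.33083402e+00 -1.18728521e+00]
[(array([287.89, 177.04]), array([284, 173,   8,   9,  57], dtype=int32))]
[-0.0846537   1.51980743]
```

View pics/s2.png

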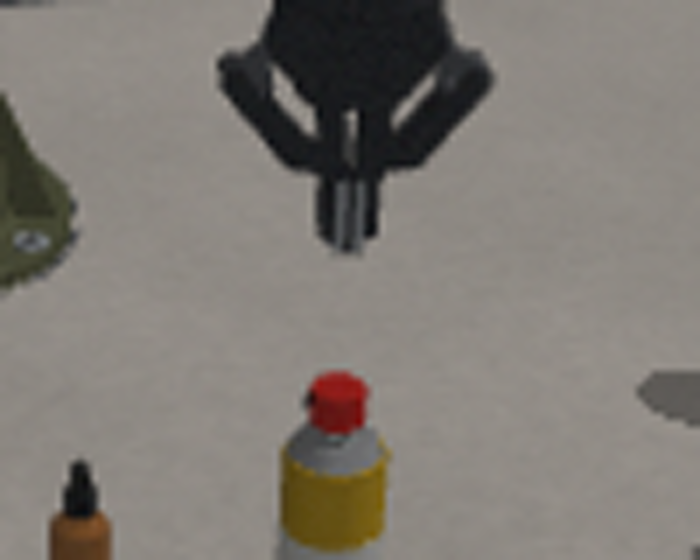

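The cap is back up: the red blob in the scene view is pixel-identical to the start. Moving over the bolt, open.

Request:
drive_tool:
  plan:
    - [1,-0.01,-0.046,0,3]
    - [1,-0.02,-0.093,0,6]
    - [1,-0.029,-0.14,0,9]
    - [1,-0.0385,-0.186,0,12]
    - [1,-0.0385,-0.186,0.03,15]

```text
time_s: 4.0
tool_pos: [0.5272, -0.0884, 0.2084]
orientation: [[-0.866, 0.5, 0.005], [0.5, 0.866, -0.002], [-0.005, 0.001, -1.0]]
ft_force: [0.7, 0.8, 0.3]
width: 0.0721
```

Request:
drive_tool:
  plan:
    - [1,0,0,0,0]
    - [1,0,0,0,0]

```text
time_s: 4.2
tool_pos: [0.5263, -0.083, 0.2064]
orientation: [[-0.87, 0.492, -0.002], [0.492, 0.87, 0.0], [0.002, -0.0, -1.0]]
ft_force: [0.1, 0.1, 0.7]
width: 0.0856
```

```bash
python3 - <<'E'
from h import *
F={n:grab_frame(n) for n in("scene","top","wrist")}
pickle.dump(F,open("F2.pkl","wb"));o=observe();print(o["tool_pos"],o["ft_force"],o["orientation"].round(3),o["joint_pos"].round(3))
save(F["wrist"],"w2.png",s=1.5);save(F["scene"],"s3.png",(180,130,300,230),6)
E
```

```text
[ 0.5269391  -0.08264606  0.20773163] [ 0.19110519 -0.46567254  0.98826177] [[-0.871  0.492  0.001]
 [ 0.492  0.871 -0.   ]
 [-0.001  0.    -1.   ]] [-0.224  0.283  1.599 -0.     1.258 -1.281]
```

View pics/w2.png

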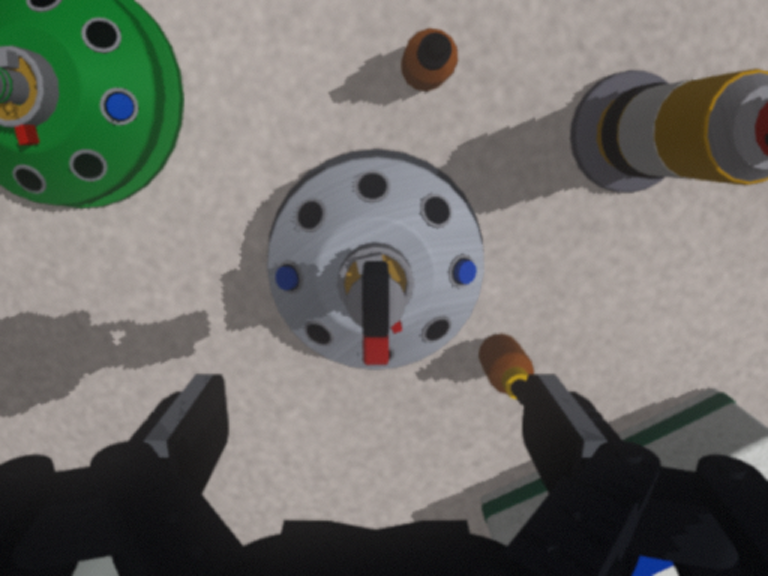

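View pics/s3.png

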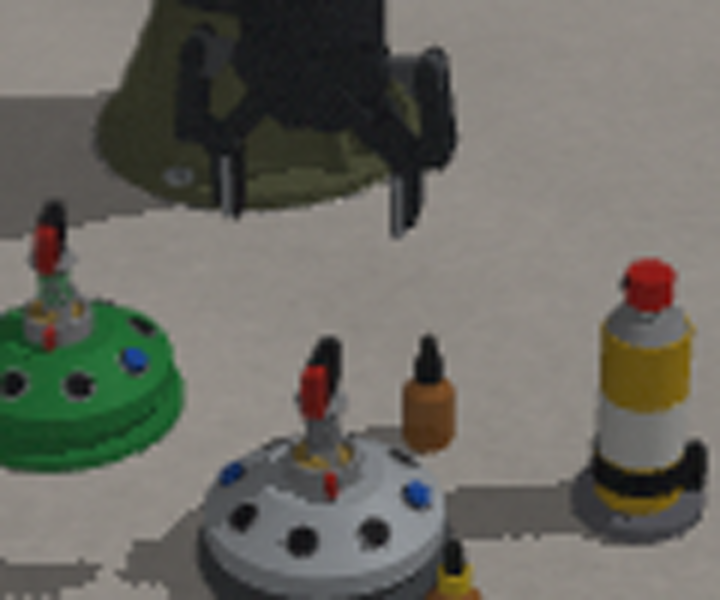

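The wrist view shows the grey bolt's bar, with its black end at (375,263), red end at (376,351), and the tab at (397,327). The bar is nearly along the tool x already.

```bash
cat > meas.py <<'E'
from h import *
def bar(f,ztop,cmin=None,box=(190,150,320,260)):
    x0,y0,x1,y1=box
    h=cv2.cvtColor(f["color"],cv2.COLOR_RGB2HSV);c=f["color"]
    red=(((h[...,0]<8)|(h[...,0]>172))&(h[...,1]>130)&(h[...,2]>70))
    m=np.zeros(red.shape,bool);m[y0:y1,x0:x1]=1
    k,l,s,cc=cv2.connectedComponentsWithStats((red&m).astype(np.uint8))
    for i in range(1,k): print("red",cc[i].round(2),s[i])
E
python3 - <<'E'
from meas import *
F=pickle.load(open("F2.pkl","rb"));f=F["wrist"]
bar(f,.137)
save(f,"w2c.png",(200,150,310,260),6)
T=[onz(f,u/1.5,v/1.5,.136) for u,v in((362,263),(388,263),(389,363),(363,363))]
T=np.array(T);print(T.round(4),T.mean(0))
d=(T[2]+T[3]-T[0]-T[1])/2;print(np.linalg.norm(d),np.degrees(np.arctan2(d[1],d[0])))
tab=onz(f,397/1.5,328/1.5,.073);print("tab",tab)
E
```

```text
red [264.23 217.9 ] [261 215   7   7  31]
red [250.53 233.37] [243 225  17  18 283]
[[ 0.5057 -0.0776  0.136 ]
 [ 0.5112 -0.0679  0.136 ]
 [ 0.5523 -0.0902  0.136 ]
 [ 0.5464 -0.1005  0.136 ]] [ 0.5289082  -0.08406113  0.136     ]
0.04671441099190687 -28.909467382083506
tab [ 0.56056918 -0.08757825  0.073     ]
```

View pics/w2c.png

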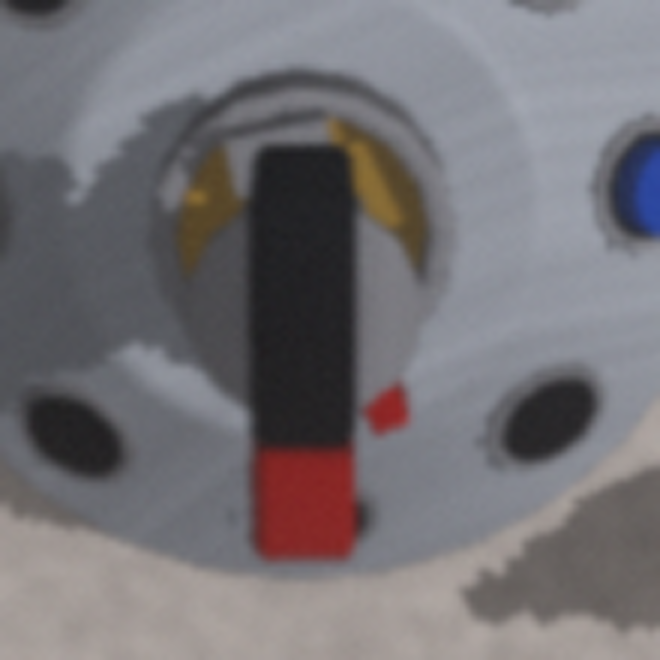

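Request:
drive_tool:
  plan:
    - [1,-0.001,-0.0005,0.03,-0.5]
    - [1,-0.001,-0.0005,0.06,-0.5]
    - [1,-0.001,-0.0005,0.085,-0.5]
    - [1,-0.001,-0.0005,0.094,-0.5]
    - [1,-0.001,-0.0005,0.094,-0.5]

```text
time_s: 4.85
tool_pos: [0.5271, -0.0839, 0.1126]
orientation: [[-0.874, 0.485, -0.001], [0.485, 0.874, 0.0], [0.001, -0.0, -1.0]]
ft_force: [0.6, -1.5, 0.4]
width: 0.0854
```

Request:
drive_tool:
  plan:
    - [0.5,0,0,0,0]
    - [0.3,0,0,0,0]
    - [0.2,0,0,0,0]

```text
time_s: 5.15
tool_pos: [0.5275, -0.0844, 0.1138]
orientation: [[-0.874, 0.486, 0.002], [0.486, 0.874, -0.0], [-0.002, 0.0, -1.0]]
ft_force: [-0.1, -0.2, -0.5]
width: 0.0438
```

```bash
python3 - <<'E'
from h import *
F={n:grab_frame(n) for n in("scene","wrist")}
o=observe();print(o["tool_pos"],o["ft_force"],o["orientation"].round(3),o["joint_pos"].round(3),o["width"])
save(F["wrist"],"w3.png",s=1.5);save(F["scene"],"s4.png",(180,150,300,250),6)
E
```

```text
[ 0.52732664 -0.0843642   0.11339651] [-0.77399211  0.92846055  0.04326994] [[-0.874  0.486  0.001]
 [ 0.486  0.874 -0.   ]
 [-0.001  0.    -1.   ]] [-0.227  0.393  1.69  -0.     1.058 -1.29 ] 0.028152991720001064
```

View pics/w3.png

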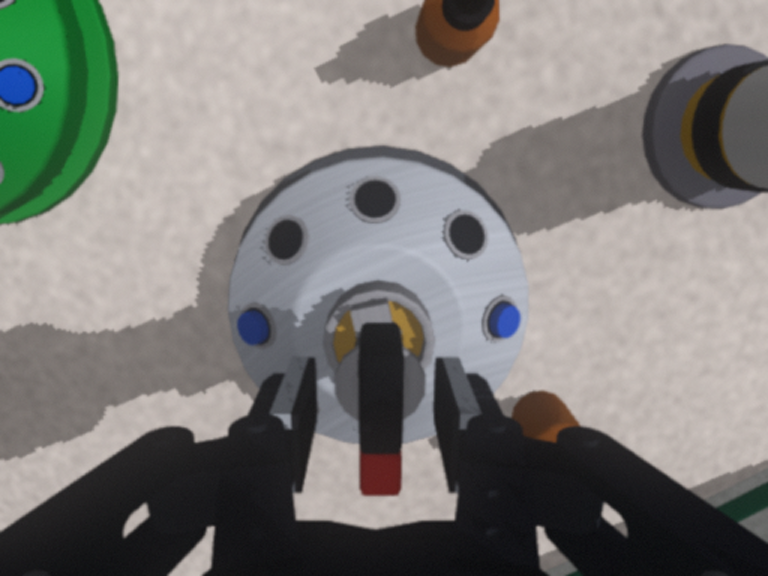

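View pics/s4.png

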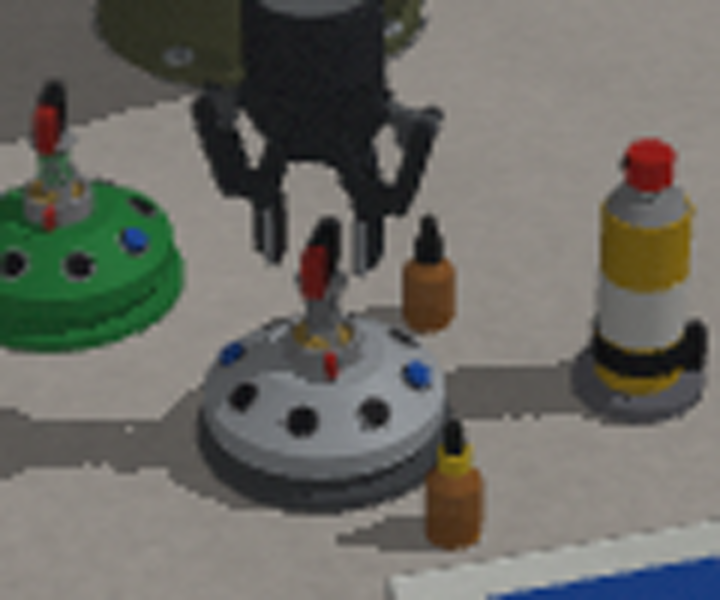

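The bar (wrist px x≈380) sits between the pads (mid ≈377), so I nudge +0.7 mm in tool y and close.

Request:
drive_tool:
  plan:
    - [0.2,0,0.0007,0,0]
    - [0.0,0,0.0007,0,0]
    - [0.0,0,0.0007,0,0]
    - [0,0,0.0007,0,0]

```text
time_s: 5.65
tool_pos: [0.5279, -0.0831, 0.1132]
orientation: [[-0.874, 0.486, 0.001], [0.486, 0.874, 0.001], [-0.001, 0.001, -1.0]]
ft_force: [1.7, 5.7, 2.9]
width: 0.0108
```

```bash
python3 - <<'E'
from h import *
F={n:grab_frame(n) for n in("scene","wrist")}
o=observe();print(o["tool_pos"],o["ft_force"],o["wrist_torque"],o["orientation"].round(3),o["joint_pos"].round(3),o["width"])
save(F["wrist"],"w4.png",s=1.5);save(F["scene"],"s5.png",(180,150,300,250),6)
E
```

```text
[ 0.52785617 -0.08312091  0.11319093] [2.12622519 6.1085945  2.4013612 ] [ 0.76150031 -0.17180321 -0.03616871] [[-0.874  0.486  0.001]
 [ 0.486  0.874  0.001]
 [-0.001  0.001 -1.   ]] [-2.250e-01  3.940e-01  1.689e+00  1.000e-03  1.058e+00 -1.289e+00] 0.010784924444992816
```

View pics/w4.png

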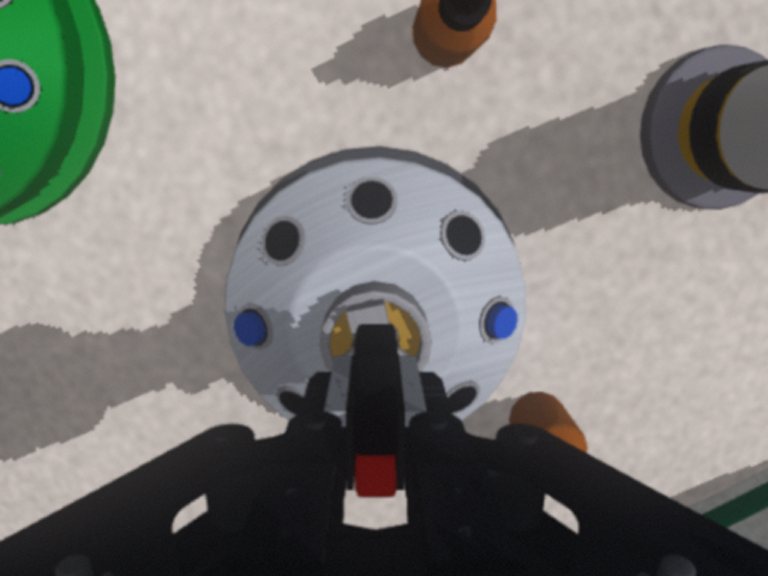

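Gripped (10.8 mm). Turning backward, following the climb, with a slight y shift to relieve the side load.

Request:
drive_tool:
  plan:
    - [0,0,0.0005,-0.0001,-6]
    - [0,0,0.0005,-0.0003,-12]
    - [0,0,0.0005,-0.0004,-18]
    - [0,0,0.0005,-0.0006,-24]
    - [0,0,0.0005,-0.0007,-30]

```text
time_s: 6.25
tool_pos: [0.5275, -0.0845, 0.1136]
orientation: [[-1.0, -0.02, -0.0], [-0.02, 1.0, -0.002], [0.0, -0.002, -1.0]]
ft_force: [-1.5, -12.9, -1.7]
width: 0.0107
```

Request:
drive_tool:
  plan:
    - [0,0,0,-0.0001,-4]
    - [0,0,0,-0.0001,-8]
    - [0,0,0,-0.0001,-12]
    - [0,0,0,-0.0001,-15]
    - [0,0,0,-0.0001,-15]

```text
time_s: 6.75
tool_pos: [0.5277, -0.0853, 0.1137]
orientation: [[-0.961, -0.275, 0.0], [-0.275, 0.961, -0.003], [0.001, -0.003, -1.0]]
ft_force: [-0.3, -16.7, -2.0]
width: 0.011
```

```bash
python3 - <<'E'
from h import *
F={n:grab_frame(n) for n in("scene","wrist")}
o=observe();print(o["tool_pos"],o["ft_force"],o["wrist_torque"],o["orientation"].round(3),o["joint_pos"].round(3),o["width"])
save(F["wrist"],"w5.png",s=1.5);save(F["scene"],"s6.png",(180,150,300,250),6)
E
```

```text
[ 0.52765939 -0.08532383  0.11364618] [ -0.42252908 -17.7734345   -1.56540593] [-2.83869496  0.02666951 -0.03569728] [[-0.962 -0.274  0.   ]
 [-0.274  0.962 -0.003]
 [ 0.001 -0.003 -1.   ]] [-0.227  0.394  1.688 -0.004  1.059 -2.074] 0.010303002144481623
```

View pics/w5.png

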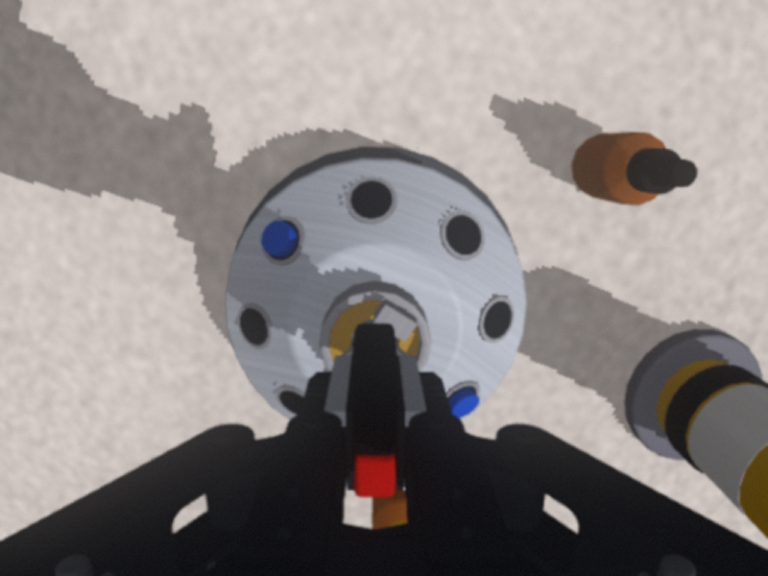

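View pics/s6.png

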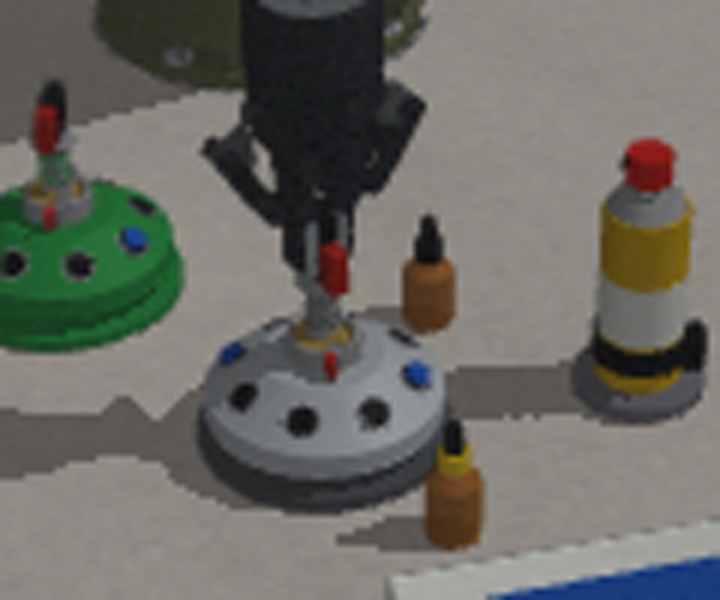

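The bar turned with the tool: red end is past the tab (estimated turn ≈ −0.39). It hangs in the grip, so I let go to let it drop.

Request:
drive_tool:
  plan:
    - [0.3,0,0,0,0]
    - [0.5,0,0,0,0]
    - [0.5,0,0,0,0]
    - [0.5,0,0,0,0]

```text
time_s: 7.25
tool_pos: [0.5277, -0.0831, 0.1136]
orientation: [[-0.962, -0.274, -0.0], [-0.274, 0.962, 0.0], [0.0, 0.0, -1.0]]
ft_force: [0.1, 0.6, 0.1]
width: 0.0422
```

```bash
python3 - <<'E'
from h import *
F={n:grab_frame(n) for n in("scene","wrist")}
o=observe();print(o["tool_pos"],o["ft_force"],o["wrist_torque"],o["orientation"].round(3),o["joint_pos"].round(3),o["width"])
save(F["wrist"],"w6.png",s=1.5);save(F["scene"],"s7.png",(180,150,300,250),6)
E
```

```text
[ 0.52771312 -0.08311258  0.11360466] [-0.10831392 -0.67783057  0.50485974] [-0.00888988 -0.02376686 -0.00950242] [[-0.962 -0.274  0.   ]
 [-0.274  0.962  0.   ]
 [-0.     0.    -1.   ]] [-0.225  0.394  1.688  0.     1.06  -2.073] 0.042680787350687796
```

View pics/w6.png

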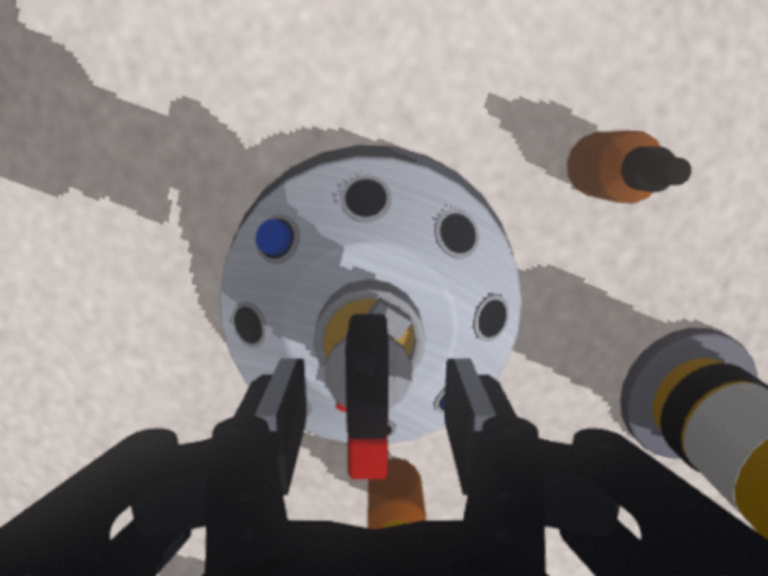

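View pics/s7.png

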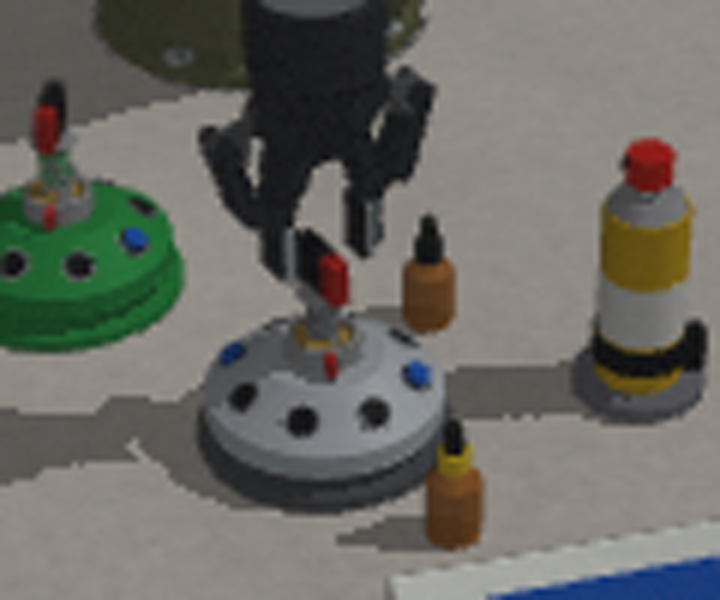

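It dropped: the red end moved ~2 px (≈8 mm) down in the scene view, and it's smaller and farther in the wrist view (red 437–477). The bar (x 368) is off the finger mid (376), about −2.3 mm in tool y. I recentre, descend 8 mm, and look.

Request:
drive_tool:
  plan:
    - [0.5,-0.0018,-0.0022,0,0]
    - [0.4,-0.0018,-0.0022,0.004,0]
    - [0.4,-0.0018,-0.0022,0.008,0]
    - [0.3,-0.0018,-0.0022,0.008,0]

```text
time_s: 7.75
tool_pos: [0.5296, -0.0848, 0.1047]
orientation: [[-0.962, -0.274, -0.001], [-0.274, 0.962, 0.0], [0.001, 0.001, -1.0]]
ft_force: [0.1, 0.5, -0.2]
width: 0.0259
```

```bash
python3 - <<'E'
from h import *
F={n:grab_frame(n) for n in("scene","wrist")}
pickle.dump(F,open("F7.pkl","wb"))
o=observe();print(o["tool_pos"],o["ft_force"],o["orientation"].round(3),o["joint_pos"].round(3),o["width"])
save(F["wrist"],"w7.png",(140,150,360,360),3.4);save(F["scene"],"s8.png",(180,150,300,250),6)
E
```

```text
[ 0.52993543 -0.08488874  0.10538243] [-0.14089711 -0.01797191  0.10540378] [[-0.962 -0.274 -0.   ]
 [-0.274  0.962  0.   ]
 [ 0.     0.    -1.   ]] [-0.227  0.41   1.687 -0.     1.045 -2.075] 0.02567088930231543
```

View pics/w7.png

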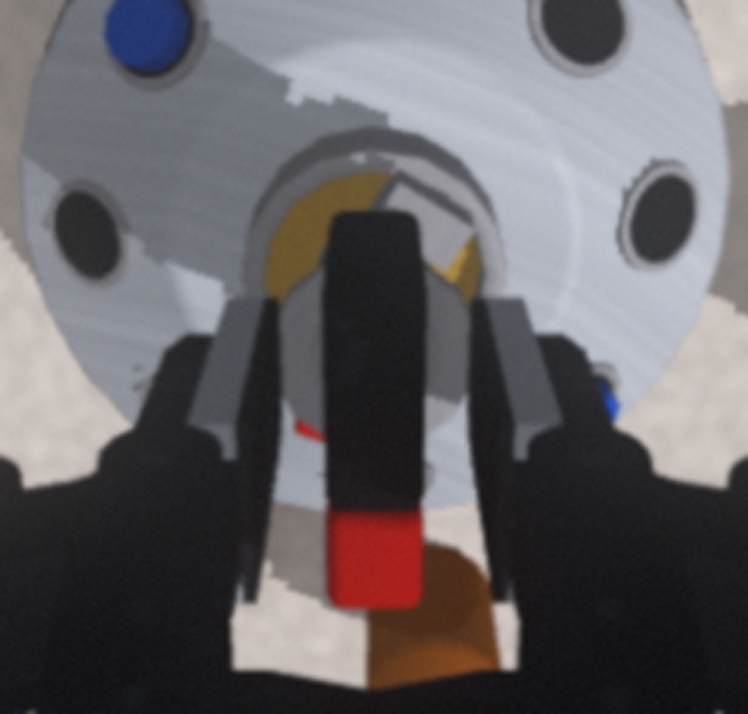

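View pics/s8.png

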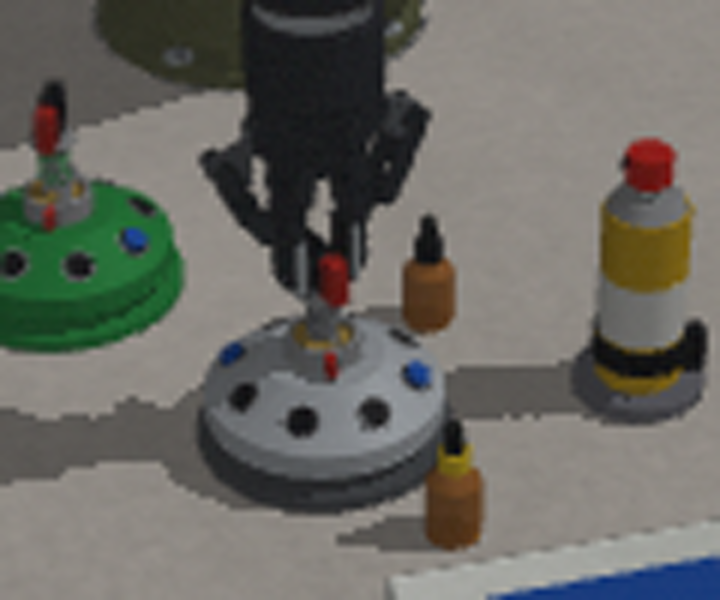

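Centred (bar 375, fingers 375). Close and turn forward.

Request:
drive_tool:
  plan:
    - [0,0,0,0,0]
    - [0,0,0,0,0]
    - [0,0,0,0,0]
    - [0,0,0,0,0]

```text
time_s: 8.25
tool_pos: [0.53, -0.0849, 0.1057]
orientation: [[-0.962, -0.274, 0.0], [-0.274, 0.962, -0.0], [-0.0, -0.0, -1.0]]
ft_force: [-1.7, 0.6, 2.2]
width: 0.011
```

Request:
drive_tool:
  plan:
    - [0,0,0,0.00018,8]
    - [0,0,0,0.00036,16]
    - [0,0,0,0.00053,24]
    - [0,0,0,0.00071,32]
    - [0,0,0,0.00089,40]

```text
time_s: 8.75
tool_pos: [0.5301, -0.0844, 0.1048]
orientation: [[-0.911, 0.413, 0.0], [0.413, 0.911, 0.001], [0.0, 0.001, -1.0]]
ft_force: [-1.4, 7.4, 2.9]
width: 0.0109
```

Request:
drive_tool:
  plan:
    - [0,0,0.0005,0.00018,8]
    - [0,0,0.0005,0.00036,16]
    - [0,0,0.0005,0.00053,24]
    - [0,0,0.0005,0.00071,32]
    - [0,0,0.0005,0.00089,40]

```text
time_s: 9.25
tool_pos: [0.5305, -0.084, 0.1039]
orientation: [[-0.432, 0.902, 0.001], [0.902, 0.432, 0.001], [0.0, 0.001, -1.0]]
ft_force: [1.8, 5.0, 1.5]
width: 0.0105
```

Request:
drive_tool:
  plan:
    - [0,0,0,0.00018,8]
    - [0,0,0,0.00036,16]
    - [0,0,0,0.00053,24]
    - [0,0,0,0.00071,32]
    - [0,0,0,0.00089,40]

```text
time_s: 9.75
tool_pos: [0.531, -0.0839, 0.1032]
orientation: [[0.249, 0.969, 0.002], [0.969, -0.249, 0.001], [0.001, 0.002, -1.0]]
ft_force: [6.1, 5.7, -0.3]
width: 0.0103
```

```bash
python3 - <<'E'
from h import *
F={n:grab_frame(n) for n in("scene","wrist")}
o=observe();print(o["tool_pos"],o["ft_force"],o["wrist_torque"],o["orientation"].round(3),o["joint_pos"].round(3),o["width"])
save(F["wrist"],"w8.png",s=1.5);save(F["scene"],"s9.png",(180,150,300,250),6)
E
```

```text
[ 0.53097505 -0.08387907  0.1031295 ] [6.2040837  6.01252029 0.48767845] [ 0.84494979 -0.82323983 -0.04433029] [[ 0.248  0.969  0.002]
 [ 0.969 -0.248  0.001]
 [ 0.001  0.002 -1.   ]] [-2.250e-01  4.140e-01  1.688e+00  1.000e-03  1.039e+00  2.500e-02] 0.01047542073435575
```

View pics/w8.png

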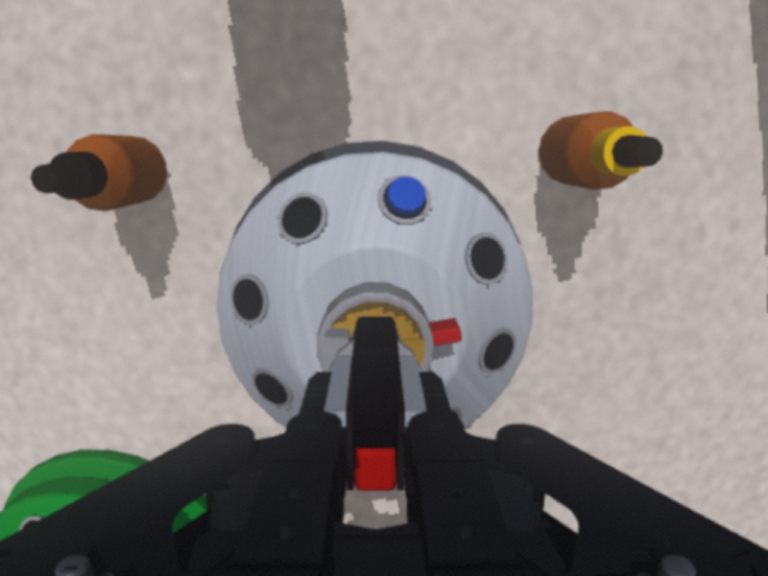

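View pics/s9.png

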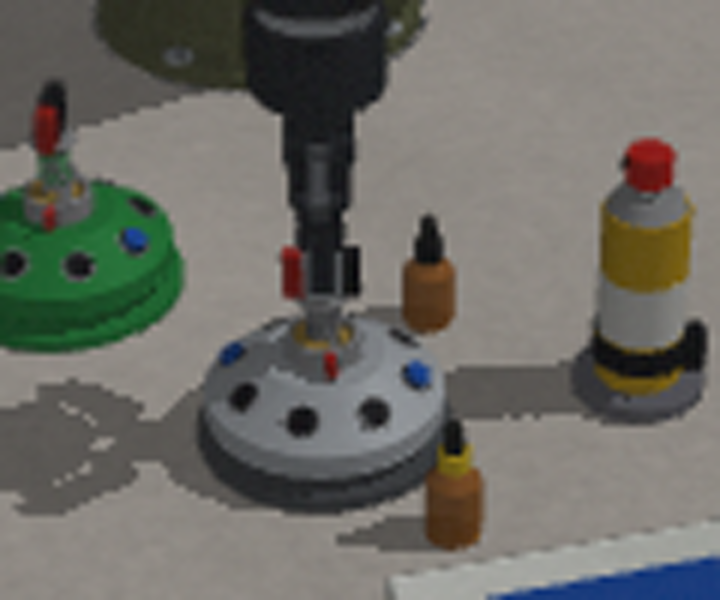

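Turning well. The tab is visible at wrist (448,333) and the red end is to the left in the scene view. Continuing.

Request:
drive_tool:
  plan:
    - [0,0.0008,0.0005,0.00018,8]
    - [0,0.0008,0.0005,0.00036,16]
    - [0,0.0008,0.0005,0.00053,24]
    - [0,0.0008,0.0005,0.00071,32]
    - [0,0.0008,0.0005,0.00089,40]

```text
time_s: 10.35
tool_pos: [0.5315, -0.0841, 0.1023]
orientation: [[0.813, 0.582, 0.002], [0.582, -0.813, -0.001], [0.001, 0.002, -1.0]]
ft_force: [3.7, -2.6, -0.6]
width: 0.0108
```

Request:
drive_tool:
  plan:
    - [0,0,0,0.00018,8]
    - [0,0,0,0.00036,16]
    - [0,0,0,0.00053,24]
    - [0,0,0,0.00071,32]
    - [0,0,0,0.00089,40]

```text
time_s: 10.85
tool_pos: [0.5317, -0.0846, 0.1014]
orientation: [[0.997, -0.077, 0.002], [-0.077, -0.997, -0.001], [0.002, 0.001, -1.0]]
ft_force: [5.0, -6.5, -1.2]
width: 0.0112
```

Request:
drive_tool:
  plan:
    - [0,0,0,0.00018,8]
    - [0,0,0,0.00036,16]
    - [0,0,0,0.00053,24]
    - [0,0,0,0.00053,24]

```text
time_s: 11.25
tool_pos: [0.5315, -0.0849, 0.1009]
orientation: [[0.88, -0.476, 0.002], [-0.476, -0.88, -0.002], [0.003, 0.001, -1.0]]
ft_force: [3.9, -8.4, -0.7]
width: 0.0108
```

```bash
python3 - <<'E'
from h import *
F={n:grab_frame(n) for n in("scene","wrist")}
pickle.dump(F,open("F9.pkl","wb"))
o=observe();print(o["tool_pos"],o["ft_force"],o["wrist_torque"],o["orientation"].round(3),o["joint_pos"].round(3),o["width"])
save(F["wrist"],"w9.png",s=1.5);save(F["scene"],"s10.png",(180,150,300,250),6)
E
```

```text
[ 0.53157976 -0.08487193  0.10091964] [ 4.56030548 -7.69815601 -0.96128908] [-1.27062853 -0.54582144 -0.07031025] [[ 0.882 -0.472  0.002]
 [-0.472 -0.882 -0.002]
 [ 0.003  0.001 -1.   ]] [-2.260e-01  4.180e-01  1.687e+00 -1.000e-03  1.034e+00  1.837e+00] 0.011244862613678222
```

View pics/w9.png

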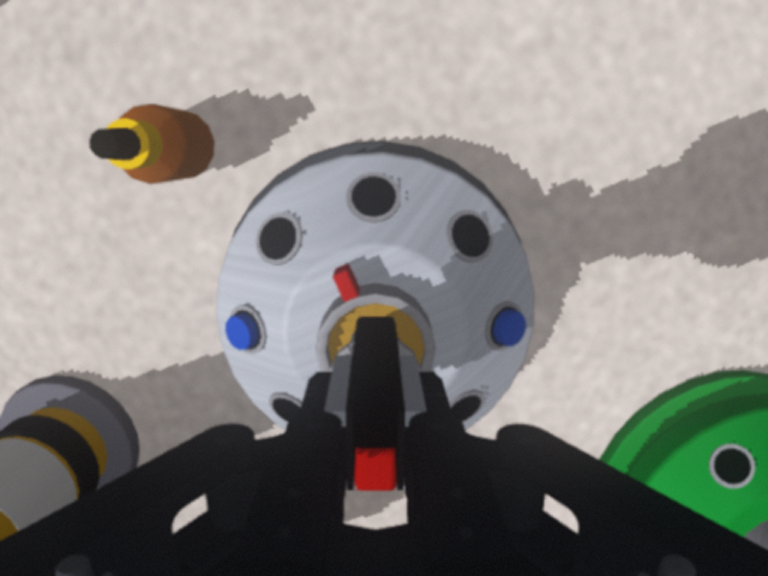

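View pics/s10.png

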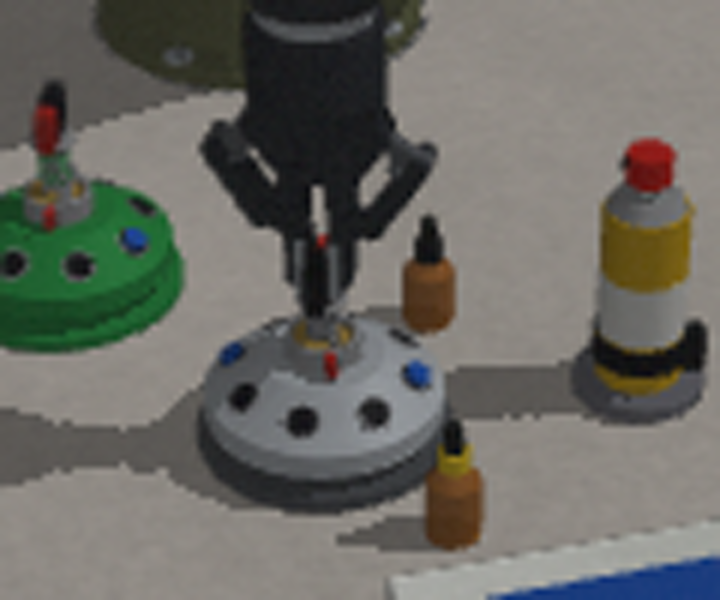

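```bash
python3 - <<'E'
from h import *
f=pickle.load(open("F9.pkl","rb"))["wrist"]
h=cv2.cvtColor(f["color"],cv2.COLOR_RGB2HSV)
red=(((h[...,0]<8)|(h[...,0]>172))&(h[...,1]>130)&(h[...,2]>70))
m=np.zeros(red.shape,bool);m[165:210,210:250]=1
ys,xs=np.nonzero(red&m)
P=np.array([onz(f,x,y,.072)[:2] for x,y in zip(xs,ys)])
c=P.mean(0);u,s,v=np.linalg.svd(P-c);print(c,s,np.degrees(np.arctan2(v[0,1],v[0,0])))
for a in((.5307,-.0843),(.5275,-.0837),(.5315,-.0845)): 
    d=c-np.array(a);print(a,np.hypot(*d),np.degrees(np.arctan2(d[1],d[0])))
# disc hole symmetric: blue plugs centres (opposite), z ~.05
b=[onz(f,x/1.5,y/1.5,.05)[:2] for x,y in((242,330),(508,327))];print(b,np.mean(b,0))
save({"color":f["color"]},"w9c.png",(200,150,300,230),7)
E
```

```text
[ 0.55879683 -0.0885259 ] [0.0455635  0.02378202] 170.78987352538164
(0.5307, -0.0843) 0.02841284920147991 -8.55344538152531
(0.5275, -0.0837) 0.03166671408772625 -8.765833993812315
(0.5315, -0.0845) 0.027592113269981518 -8.389835580118033
[array([ 0.55733702, -0.03823018]), array([ 0.5073431 , -0.13399665])] [ 0.53234006 -0.08611341]
```

View pics/w9c.png

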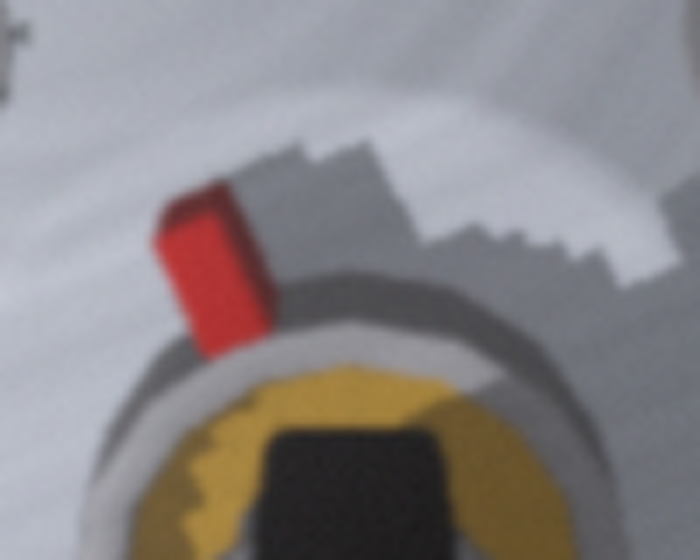

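Tab azimuth is ≈ −8.5° and the red end is at 151.8°, so turn ≈ 199.7° with ≈160° left. Opening and swinging back half a turn.

Request:
drive_tool:
  plan:
    - [1,0,0,0,0]
    - [1,0,0,0,0]
    - [1,0,0,0,0]
    - [1,0,0,0,0]

```text
time_s: 11.75
tool_pos: [0.5309, -0.0837, 0.1006]
orientation: [[0.882, -0.471, -0.0], [-0.471, -0.882, 0.0], [-0.0, 0.0, -1.0]]
ft_force: [-0.0, -0.1, -0.2]
width: 0.0683
```

Request:
drive_tool:
  plan:
    - [1,0,0,0,-8]
    - [1,0,0,0,-16]
    - [1,0,0,0,-24]
    - [1,0,0,0,-32]
    - [1,0,0,0,-40]

```text
time_s: 12.25
tool_pos: [0.5309, -0.0837, 0.1006]
orientation: [[0.977, 0.212, -0.0], [0.212, -0.977, 0.0], [-0.0, -0.0, -1.0]]
ft_force: [-0.4, 0.6, 1.2]
width: 0.0855
```

Request:
drive_tool:
  plan:
    - [1,0,0,0,-8]
    - [1,0,0,0,-16]
    - [1,0,0,0,-24]
    - [1,0,0,0,-32]
    - [1,0,0,0,-40]

```text
time_s: 12.75
tool_pos: [0.5309, -0.0837, 0.1006]
orientation: [[0.612, 0.791, -0.0], [0.791, -0.612, 0.0], [-0.0, -0.0, -1.0]]
ft_force: [0.5, -0.4, 0.1]
width: 0.0855
```

Request:
drive_tool:
  plan:
    - [1,0,0,0,-8]
    - [1,0,0,0,-16]
    - [1,0,0,0,-24]
    - [1,0,0,0,-32]
    - [1,0,0,0,-40]

```text
time_s: 13.25
tool_pos: [0.5309, -0.0837, 0.1006]
orientation: [[-0.039, 0.999, -0.0], [0.999, 0.039, 0.0], [0.0, -0.0, -1.0]]
ft_force: [-1.1, -0.2, -0.1]
width: 0.0852
```

Request:
drive_tool:
  plan:
    - [1,0,0,0,-8]
    - [1,0,0,0,-16]
    - [1,0,0,0,-24]
    - [1,0,0,0,-32]
    - [1,0,0,0,-40]

```text
time_s: 13.75
tool_pos: [0.5309, -0.0837, 0.1006]
orientation: [[-0.672, 0.74, -0.0], [0.74, 0.672, 0.0], [0.0, -0.0, -1.0]]
ft_force: [1.1, -0.2, -0.5]
width: 0.0853
```

Request:
drive_tool:
  plan:
    - [1,0,0,0,-8]
    - [1,0,0,0,-16]
    - [1,0,0,0,-20]
    - [0.5,0,0,0,-20]
    - [0.4,0,0,0,-20]

```text
time_s: 14.25
tool_pos: [0.5309, -0.0837, 0.1006]
orientation: [[-0.881, 0.473, -0.0], [0.473, 0.881, 0.0], [0.0, 0.0, -1.0]]
ft_force: [-0.7, 0.7, -0.7]
width: 0.059
```

```bash
python3 - <<'E'
from h import *
F={n:grab_frame(n) for n in("scene","wrist")}
pickle.dump(F,open("F10.pkl","wb"))
o=observe();print(o["tool_pos"],o["ft_force"],o["wrist_torque"],o["orientation"].round(3),o["joint_pos"].round(3),o["width"])
save(F["wrist"],"w10.png",(140,150,360,360),3.4);save(F["scene"],"s11.png",(180,150,300,250),6)
E
```

```text
[ 0.53089632 -0.08375948  0.10060651] [ 0.04136037 -0.28514977 -0.68403329] [-0.07628346 -0.05713574  0.04370336] [[-0.881  0.473 -0.   ]
 [ 0.473  0.881 -0.   ]
 [-0.    -0.    -1.   ]] [-0.225  0.418  1.688 -0.     1.035 -1.303] 0.04392583695919285
```

View pics/w10.png

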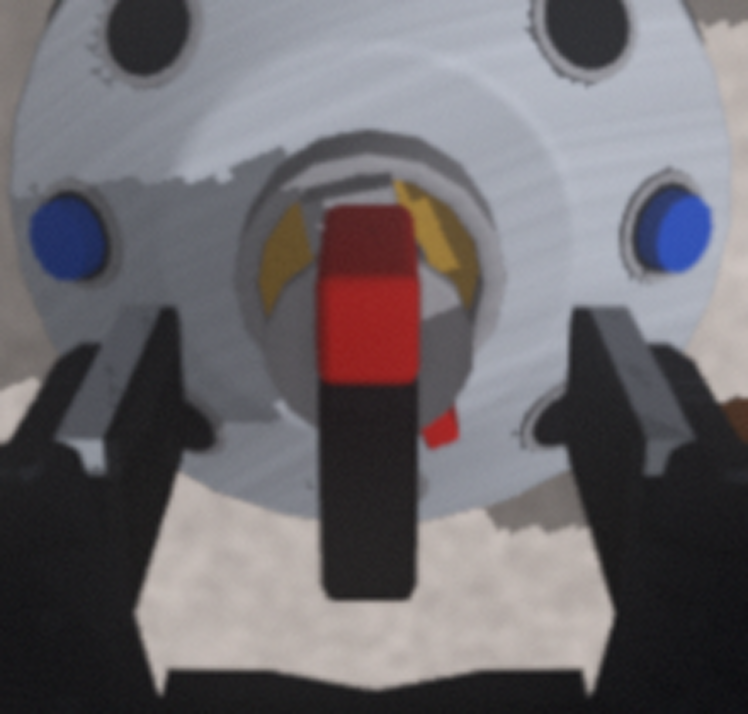

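View pics/s11.png

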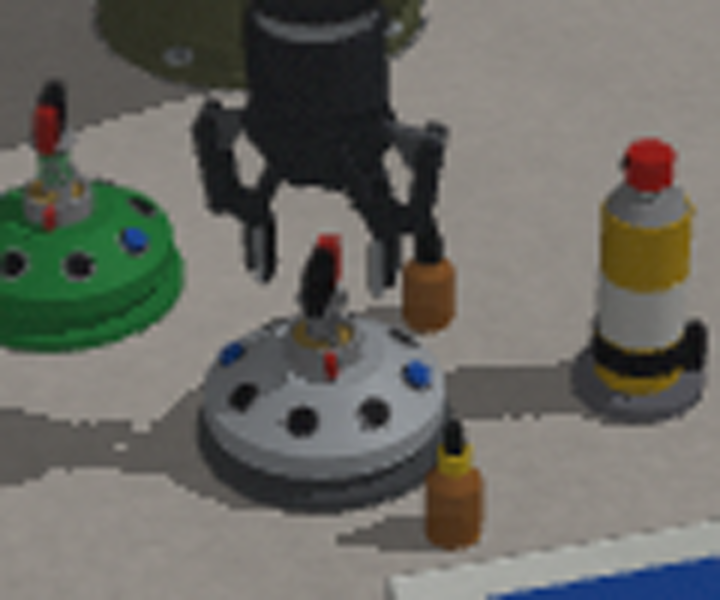

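The bolt stayed put (red end now at the top of the wrist view, bar x 368 vs finger mid 376). Recentre −1 mm in y, close, and turn forward.

Request:
drive_tool:
  plan:
    - [0.3,0,-0.001,0,0]
    - [0,0,-0.001,0,0]
    - [0,0,-0.001,0,0]
    - [0,0,-0.001,0,0]
    - [0,0,-0.001,0,0]

```text
time_s: 14.85
tool_pos: [0.5305, -0.0845, 0.1007]
orientation: [[-0.882, 0.471, 0.0], [0.471, 0.882, 0.0], [-0.0, 0.0, -1.0]]
ft_force: [0.2, 2.9, 2.1]
width: 0.0106
```

Request:
drive_tool:
  plan:
    - [0,0,0,0.00018,8]
    - [0,0,0,0.00036,16]
    - [0,0,0,0.00053,24]
    - [0,0,0,0.00071,32]
    - [0,0,0,0.00089,40]

```text
time_s: 15.35
tool_pos: [0.5306, -0.0844, 0.0998]
orientation: [[-0.368, 0.93, 0.001], [0.93, 0.368, 0.0], [0.0, 0.001, -1.0]]
ft_force: [2.7, 4.6, 1.7]
width: 0.0105
```

Request:
drive_tool:
  plan:
    - [0,0,0,0.00018,8]
    - [0,0,0,0.00036,16]
    - [0,0,0,0.00053,24]
    - [0,0,0,0.00071,32]
    - [0,0,0,0.00089,40]

```text
time_s: 15.85
tool_pos: [0.5309, -0.0843, 0.0989]
orientation: [[0.316, 0.949, 0.001], [0.949, -0.316, 0.0], [0.001, 0.001, -1.0]]
ft_force: [4.1, 4.6, 0.3]
width: 0.0107
```

Request:
drive_tool:
  plan:
    - [0,0,0,0.00018,8]
    - [0,0,0,0.00036,16]
    - [0,0,0,0.00053,24]
    - [0,0,0,0.00071,32]
    - [0,0,0,0.00089,40]

```text
time_s: 16.35
tool_pos: [0.5311, -0.0845, 0.0981]
orientation: [[0.852, 0.524, 0.002], [0.524, -0.852, 0.0], [0.001, 0.001, -1.0]]
ft_force: [5.7, 4.4, -0.9]
width: 0.0104
```

Request:
drive_tool:
  plan:
    - [0,0,0,0.00018,8]
    - [0,0,0,0.00036,16]
    - [0,0,0,0.00053,24]
    - [0,0,0,0.00067,30]
    - [0,0,0,0.00067,30]

```text
time_s: 16.85
tool_pos: [0.5311, -0.0846, 0.0974]
orientation: [[1.0, 0.029, 0.002], [0.029, -1.0, -0.0], [0.002, 0.0, -1.0]]
ft_force: [5.9, 2.7, -0.4]
width: 0.0106
```

```bash
python3 - <<'E'
from h import *
F={n:grab_frame(n) for n in("scene","wrist","top")}
pickle.dump(F,open("F11.pkl","wb"))
o=observe();print(o["tool_pos"],o["ft_force"],o["wrist_torque"],o["orientation"].round(3),o["joint_pos"].round(3),o["width"])
x=o["orientation"][:,0];print(np.degrees(np.arctan2(x[1],x[0])))
save(F["wrist"],"w11.png",s=1.5);save(F["scene"],"s12.png",(180,150,300,250),6)
E
```

```text
[ 0.53110293 -0.08460187  0.09743825] [ 6.21932362  2.09858235 -0.3664985 ] [ 0.5249201  -0.90148852 -0.09405478] [[ 0.999  0.033  0.002]
 [ 0.033 -0.999  0.   ]
 [ 0.002  0.    -1.   ]] [-0.226  0.422  1.691  0.     1.027  1.311] 0.01096879069622991
1.8886322230290105
```

View pics/w11.png

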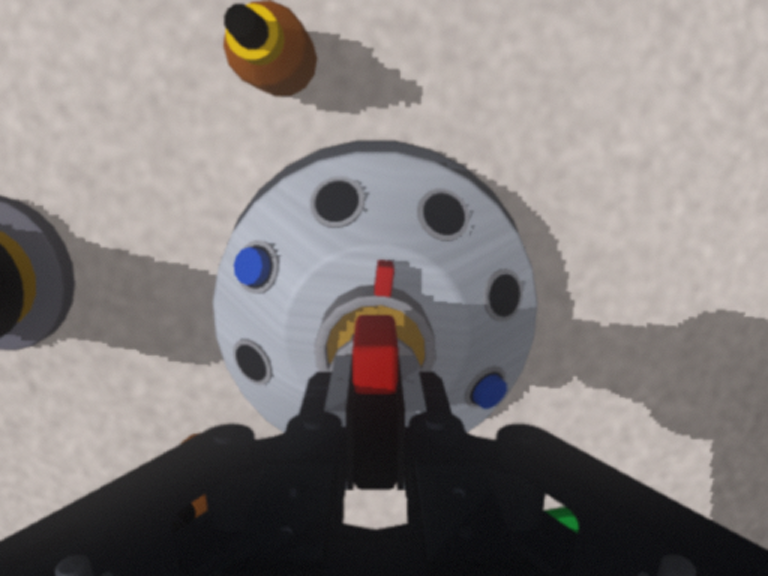

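View pics/s12.png

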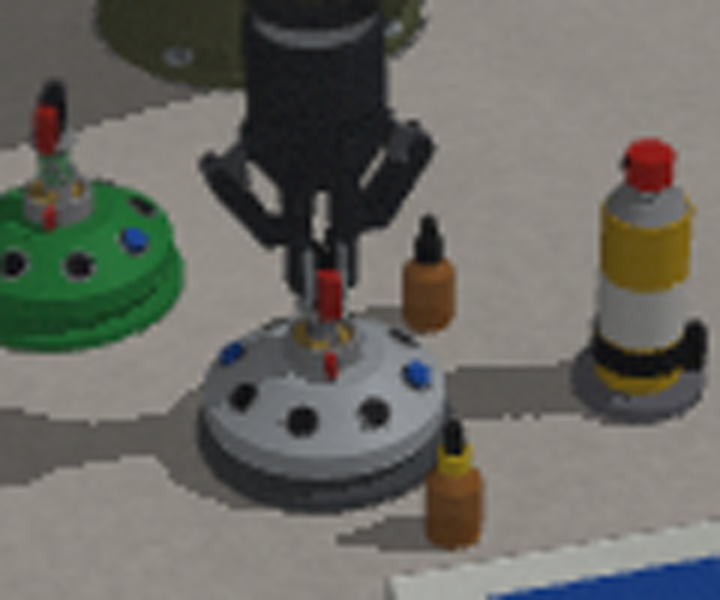

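The red end is nearly over the tab in both views (tab at wrist (384,278), red end at (377,345)); bar azimuth is 1.9° against the tab's −8.5°, so ≈10° left.

Request:
drive_tool:
  plan:
    - [0,0,0,0.0001,5]
    - [0,0,0,0.0002,10]
    - [0,0,0,0.0002,10]
    - [0,0,0,0.0002,10]

```text
time_s: 17.4
tool_pos: [0.5311, -0.0847, 0.0973]
orientation: [[0.99, -0.141, 0.002], [-0.141, -0.99, -0.0], [0.002, -0.0, -1.0]]
ft_force: [6.2, 1.6, -0.4]
width: 0.0108
```

```bash
python3 - <<'E'
from h import *
F={n:grab_frame(n) for n in("scene","wrist","top")}
pickle.dump(F,open("F12.pkl","wb"))
o=observe();print(o["time_s"],o["tool_pos"],o["ft_force"],o["wrist_torque"],o["joint_vel"].round(3),o["width"])
x=o["orientation"][:,0];print(np.degrees(np.arctan2(x[1],x[0])))
f=F["wrist"];h=cv2.cvtColor(f["color"],cv2.COLOR_RGB2HSV)
red=(((h[...,0]<8)|(h[...,0]>172))&(h[...,1]>130)&(h[...,2]>60)).astype(np.uint8)
k,l,s,c=cv2.connectedComponentsWithStats(red)
for i in range(1,k):
    if s[i,4]>15: print(c[i],s[i])
save(F["wrist"],"w12.png",(170,150,330,290),5);save(F["scene"],"s13.png",(180,150,300,250),6);save(F["scene"],"s13f.png",s=1.5)
E
```

```text
17.55 [ 0.53111779 -0.08468296  0.09726164] [ 6.0120335   2.62761232 -1.61368971] [ 0.43460916 -0.87053633 -0.05227073] [-0.001 -0.001 -0.001  0.001  0.     0.   ] 0.011046981164619364
-8.11353611545112
[246.76255708 186.28310502] [242 175  11  22 219]
[249.66302865 236.99931787] [ 234  211   32   52 1466]
```

View pics/w12.png

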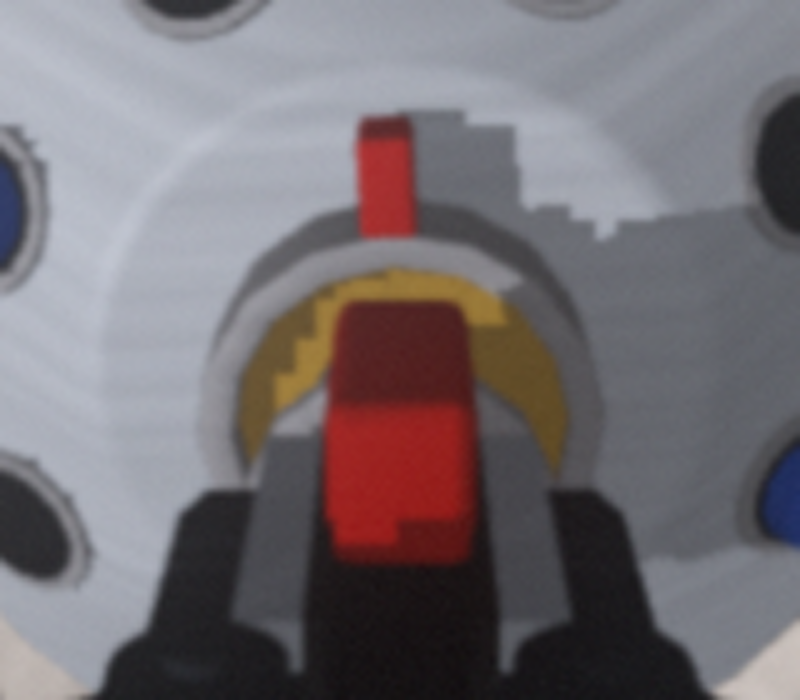

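View pics/s13f.png

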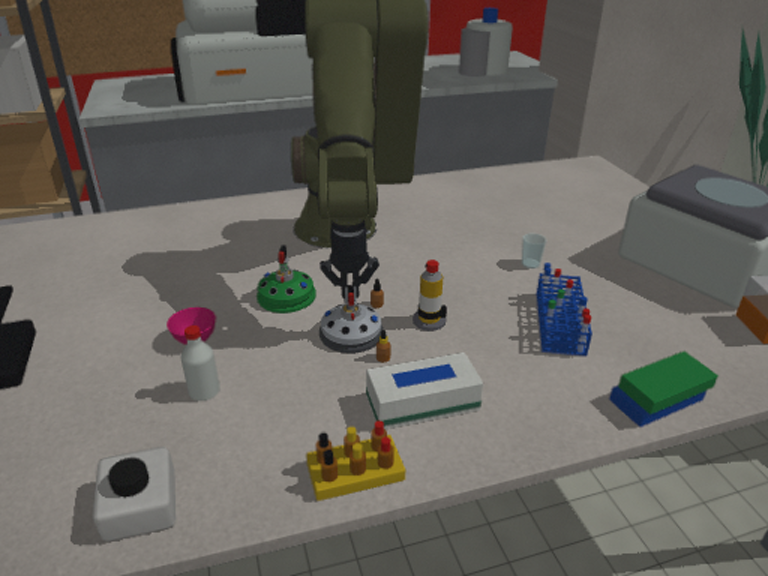

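```bash
python3 - <<'E'
from h import *
f=pickle.load(open("F12.pkl","rb"))["scene"]
h=cv2.cvtColor(f["color"],cv2.COLOR_RGB2HSV)
red=(((h[...,0]<8)|(h[...,0]>172))&(h[...,1]>130)&(h[...,2]>60)).astype(np.uint8)
k,l,s,c=cv2.connectedComponentsWithStats(red)
for i in range(1,k):
    if 220<c[i][0]<245 and 180<c[i][1]<225: print(c[i].round(2),s[i])
a=np.array([.5306,-.0847]);e=a+.022*np.array([.99,-.14])
for zc in (.107,.111,.115): print(zc,proj(f,[*e,zc]))
print("tab",proj(f,[*(a+.032*np.array([.99,-.148])),.069]))
F0=pickle.load(open("F0.pkl","rb"))["scene"]["color"].astype(int);d=np.abs(F0-f["color"]).sum(2)>90
k,l,s,c=cv2.connectedComponentsWithStats(d.astype(np.uint8))
print([(c[i].round(0).tolist(),s[i,4]) for i in range(1,k) if s[i,4]>12])
save({"color":f["color"]},"s14.png",(205,170,265,220),10)
E
```

```text
[233.65 198.55] [232 195   4   9  31]
[234.57 210.29] [234 209   2   4   7]
0.107 [233.88284273 200.34362589]
0.111 [233.855228   199.34472272]
0.115 [233.82753902 198.3426082 ]
tab [234.4035153  211.40405912]
[([216.0, 23.0], np.int32(999)), ([244.0, 4.0], np.int32(103)), ([258.0, 3.0], np.int32(41)), ([297.0, 13.0], np.int32(184)), ([241.0, 19.0], np.int32(31)), ([340.0, 44.0], np.int32(1139)), ([285.0, 30.0], np.int32(14)), ([267.0, 49.0], np.int32(968)), ([222.0, 34.0], np.int32(16)), ([300.0, 38.0], np.int32(86)), ([217.0, 54.0], np.int32(13)), ([350.0, 79.0], np.int32(551)), ([252.0, 92.0], np.int32(173)), ([228.0, 86.0], np.int32(70)), ([215.0, 116.0], np.int32(103)), ([241.0, 112.0], np.int32(40)), ([199.0, 118.0], np.int32(48)), ([249.0, 127.0], np.int32(414)), ([224.0, 124.0], np.int32(61)), ([145.0, 180.0], np.int32(5164)), ([270.0, 153.0], np.int32(439)), ([228.0, 159.0], np.int32(75)), ([233.0, 177.0], np.int32(822)), ([200.0, 166.0], np.int32(113)), ([234.0, 200.0], np.int32(16))]
```

View pics/s14.png

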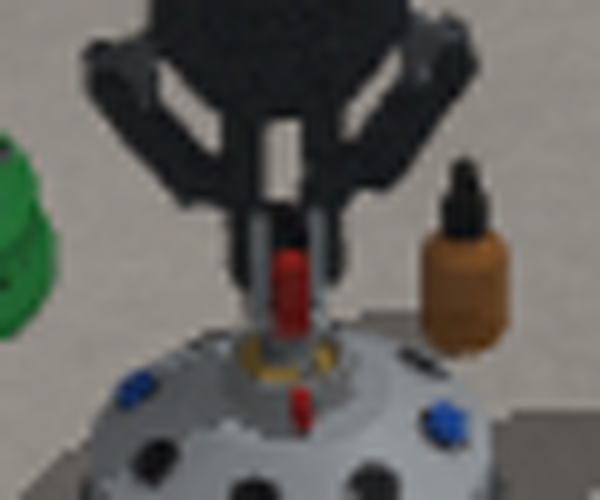

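```bash
python3 - <<'E'
from bench import sign_off
print(sign_off())
E
```

```text
the job is handed in; nothing more can be done
None
```

I handed the job in at about 17.6 s, with the bolt started in its thread and the bar still held between the fingers (opening 11 mm).

- **Spray cap:** I pressed it until the force rose to 14 N and the tip stalled at 0.158 m, which is its 6 mm stop. After release, the cap in the scene image was pixel-identical to before.
- **Bolt backward:** I turned it backward about 45°, to about −0.4 rad. It hung in the grip and dropped about 8 mm when I opened the fingers.
- **Bolt forward:** I turned it about 385° in two grips, following its sinking. This is somewhat more than one full turn from where it dropped, because I stopped at the red tab.
- **Final angle:** The bar's azimuth is −8.1° against my estimate of −8.5° for the tab. The last wrist picture disagrees a little: the tab sits about 1.5 mm to one side, so the bolt may be about 3° past it. I did not correct that.
- **Final height:** The scene image puts the bar 13–15 mm lower than at the start, against about 16 mm expected. That method is only good to about 4 mm, because of a pixel bias of about 1 px in that view.
- **Forces and other objects:** The highest side force in the readings was about 18 N, and about 6 N at the end. In the before/after comparison of the scene view, nothing but the arm, its shadow and the bolt had clearly changed.

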